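# Draw the sprung seam follower out to the orange mark and hold it

## Robot

A 6-joint arm with a two-finger parallel gripper is mounted at the origin on the work surface. World frame = base frame: x ahead of the robot, y to its left, z up, the work surface at z = 0. Lengths are in mm, angles in rad, forces in N, time in s.
With the tool pointing down it reaches from about 225 to 725 mm from the base axis. Payload 3.1 kg.
Tool frame: the origin (TCP) lies between the finger pads; the fingertips stand 22 mm ahead of it and the grasp point (between the pads) lies 3 mm ahead of it (r.tips_ahead is the distance from the TCP to the fingertips, in mm); z points along the fingers, y is the line along which they close (so a half turn about z gives the same grasp; the last joint's range is limited). The gripper opens to 85 mm and grips with 20 to 120 N. Pads are 22 mm wide; open, the fingers measure 114 mm over their backs; the gripper's body (76 mm by 85 mm) begins 54 mm behind the grasp point. The pads swing forward as they close: fully open they stand 13 mm farther back than shut.
Start: joints at [-1.31, 0.048, 0.099, 1.622, 0, 1.443], TCP at [199.001, -485.815, 253.312] pointing down, gripper open.
Joint ranges: [-2.91, 2.91], [-0.99, 1.94], [-1.21, 1.42], [-2.12, 2.29], [-1.49, 1.47], [-3.14, 3.14]. Speed limits (rad/s): [2.79, 2.79, 3.14, 3.14, 3.14, 3.14].

## Interface

Orientations are given as [roll, pitch, yaw] about the fixed x, y, z axes, in that order (R = Rz(yaw) Ry(pitch) Rx(roll)).
In Python, from rig import r, optics, silhouettes, pinpoint gives the robot as it stands.
- The arm moves only by the shell command python3 -m handwheel 'ROWS' [FORCE]. ROWS is JSON, a list of rows, each a list of 3 entries, a list of its own where there are three numbers: the finger opening in m, from 0 to 0.0854, then the shift along the world's x, y, z in m, then the turn about the world's z in degrees. A call has 1 to 12 rows; each row shifts and turns the commanded pose from where the row before left it; what a row does not reach is not made up. A row lasts 1/8 s, in which the tool goes at most 62.5 mm and 10.7 degrees, less where a joint would pass 70% of its speed; a pose out of reach is approached as far as the arm can. A call is refused whole if a number of a shift passes 0.0625 or a number of a turn 10.7, either way. A call with a gripper value outside its range is refused whole. The fingers move at their own pace and stop on an object; FORCE is the grip in N (left out, the last holds). Time passes only in rows, so rows that do not move let the fingers close. It gives the time, the measured TCP pose, the force, the opening and the grip force at its end, in the units of the state.
- r.get_state(): the state, without advancing time (a new reading comes with each control period).
- optics.camera(name): name is "scene" or "top"; returns a dict with "color" (420x560x3 uint8, red, green, blue), "mtx" (3x3 intrinsics, pixels), "T" (4x4, takes a point from camera to world coordinates). Camera axes: x right, y down, z forward; pixel columns grow to the right and rows downward; lengths in mm; the calibration is good to about 2 mm. A picture is of the moment at which its call begins. There is no depth.
- r.hand_in(): hands the job in; it is judged then, once.
Trained networks look in the newest picture that a camera, given by its name, has taken for a name from the list of things; names that differ only in an ending like _2 or _b are one class to them, and where a whole thing is asked for, a point or a joint stands for the part that bears it (a point fixed in the world has none). Each returns a list of dicts, best first, with "score" (0 to 1); they miss things now and then, are a little off and sometimes report something else, mostly with a low value. They report only what shows in the picture. A call takes as long as a camera call.
- silhouettes(name, camera): "region" (420x560 bool, what is visible of it) and "box" ([left, top, right, bottom] in pixels, round what is visible of it).
- pinpoint(name, camera): "pixel" ([column, row] in pixels: a listed point, or the origin of a listed thing).
The state is a dict: "clock": time; "joints": joint angles; "qd": joint speeds; "joint_efforts": joint torques, N m; "position": TCP position; "tool_rot": TCP orientation; "wrist_force": force on the tool from outside, world axes, zero at the start; "torque": the same for the moment, N m; "opening": opening from 0.0 (shut) to 1.0 (fully open); "finger_force": force on a finger pad.
Only numpy, scipy, OpenCV 4.12 (cv2) and the standard library are available. Lean on these libraries where they do the work, as an engineer would, in place of code of your own. Each camera call takes 0.05 s, during which the arm holds its last target. There are 200 camera calls.

## Task

The follower on the crankcase fixture is spring-returned: take it by its upright yellow grip, bring its pin over the white start dot, then draw it slowly, about 2 cm a second, along the black gasket seam, keeping the pin over the gasket all the way round both bends, to the orange mark (the blue mark is for another job; pass it if it comes first). Keep the pin within the orange band against the spring and do not let it run back: the program finishes while the gripper is still holding it there. Leave the loose things on the bench alone.

Things in the scene. Friction and masses are not known exactly. Their poses are not given: they have to be found in the camera images.
- fixture: Fixed aluminium base plate, 360 x 260 x 12 mm, with two guide rails and a blue spring drum at its far end. Origin: centre of the underside; z up, x points away from the robot side. The carriage runs on the rails parallel to this x. Nothing on the fixture but the yellow grip is higher than 95 mm above the table.
- carriage (a joint): Travel (m) of the sprung carriage, grey blocks on the rails joined by a steel crossbar: 0 = home at the far end; grows as it is pulled out along the fixture's -x, towards the robot; stop at 0.19, past both marks. Spring 2.5 N at home, rising 35 N/m to about 8.5 N at the farther mark, plus 0.4 N friction. Runs home when let go.
- stylus: Follower head: black block that slides across on the crossbar (parallel to the fixture's y, 55 mm either side of the middle, no spring, 0.6 N friction), with an upright yellow round grip above and a steel pin below on one vertical axis. It cannot lift or turn. Origin: on the pin axis, at table height.
- grip (a point): Point to hold, on the axis of the upright yellow grip (22 mm diameter; its visible part runs from 94 to 146 mm above the table): 126 mm above the table. Straight above the pin tip.
- pin_tip (a point): Tip of the steel pin (6 mm thick), 65.5 mm above the table, straight below the grip; it hovers about 2.5 mm over the gasket and touches nothing.
- casting: Crankcase fixed on the fixture, 190 x 130 x 50 mm, with a black gasket seam 10 mm wide in its top face (z = 50 mm). Origin: centre of its underside, 12 mm above the table; x within 0.1 rad of the fixture's x. Seam centreline (x, y mm): far edge (90, -18), white dot (60, -18), straight to (25, -18), slanting to (-15, 18), straight to the near edge (-90, 18).
- seam_start (a point): White start dot (10 mm diameter) on the gasket near the casting's far edge: (60, -18, 50) mm in the casting's frame.
- seam_bend1 (a point): First bend of the seam's centreline: (25, -18, 50) mm in the casting's frame.
- seam_bend2 (a point): Second bend of the seam's centreline: (-15, 18, 50) mm in the casting's frame.
- seam_slope (a point): Middle of the slanting part of the seam: (5, 0, 50) mm in the casting's frame; its x axis lies along the slant, its y axis across it.
- orange_mid (a point): Centre of the fixed orange mark, on the seam's centreline at the casting's top face: hold the pin over it. x along the seam. The mark is two 6 mm high orange tabs beside the gasket and a thin band across it, 12 mm wide along the seam, 52 mm across; the pin passes over without touching. It lies on the last straight part, 30 to 75 mm to the near side of the casting's origin.
- blue_mark: Blue marker of the same shape on the same part of the seam, nearer or farther than the orange one; for another job. The pin may pass over it. Origin: its centre, on the seam's centreline.
- piston: Bystander, loose: bare aluminium piston, 76 mm diameter, height 56 mm. Origin: centre of its underside.
- bearing: Bystander, loose: steel bearing ring lying flat, 72 mm outer diameter, height 18 mm. Origin: centre of its underside.
- oil_bottle: Bystander, loose: grey bottle with red cap, 60 mm diameter, height 140 mm. Origin: centre of its underside.
- wrench: Bystander, loose: steel wrench lying flat, length 180 mm. Origin: near the middle of its length.
- screwdriver: Bystander, loose: screwdriver with orange handle lying flat, length 190 mm. Origin: near the middle of its length.

How it is judged (in metres and radians):
On the way, in this order (a step that is already met when the one before it is completed fails the run):
1. the pin is brought over the white start dot (horizontal distance between pin_tip and seam_start below 0.008 m), for 0.1 s.
2. the pin has followed the seam to its first bend (horizontal distance between pin_tip and seam_bend1 below 0.011 m), for 0.05 s.
3. the pin has followed the slant to the second bend (horizontal distance between pin_tip and seam_bend2 below 0.011 m), for 0.05 s.
4. the pin stands still in the orange band, held by the gripper (x of pin_tip in the frame of orange_mid between -0.007 and 0.007 m and y of pin_tip in the frame of orange_mid between -0.009 and 0.009 m and velocity of joint carriage between -0.01 and 0.01 m/s and contact force between stylus and the fingers above 2 N), for 0.8 s.
At the end, for the whole second after the job is handed in: The pin tip is within 7 mm of the orange mark's centre along the seam and 9 mm across it, the carriage is drawn out and still (under 10 mm/s), the fingers press on the follower's head with more than 2 N, and no loose thing props it: the gripper alone holds it against the spring (all of step 4 and value of joint carriage above 0.09 m and contact force between stylus and piston below 0.2 N and contact force between stylus and bearing below 0.2 N and contact force between stylus and oil_bottle below 0.2 N and contact force between stylus and wrench below 0.2 N and contact force between stylus and screwdriver below 0.2 N); the arm keeps its last pose, push and grip.
It fails at once if beyond the start dot the pin strays more than 9 mm from the seam's centreline (a little more freedom at the bends) ((x of pin_tip in the frame of casting between 0.033 and 0.048 m and not (y of pin_tip in the frame of casting between -0.027 and -0.009 m)) or (x of pin_tip in the frame of casting between -0.008 and 0.018 m and not (y of pin_tip in the frame of seam_slope between -0.009 and 0.009 m)) or (x of pin_tip in the frame of casting between -0.2 and -0.023 m and not (y of pin_tip in the frame of casting between 0.009 and 0.027 m))).
It fails at once if beyond the start dot the follower runs faster than 80 mm/s, out or back (not drawn slowly, or let slip) (x of pin_tip in the frame of casting below 0.05 m and (velocity of joint carriage above 0.08 m/s or velocity of joint carriage below -0.08 m/s)).
It fails at once if a loose bystander is pushed more than 20 mm (distance of any of piston, bearing, oil_bottle, wrench, screwdriver from where it was at the start of the episode above 0.02 m).
It also fails if it takes over 54 s, if anything falls off the work surface, if the arm or the gripper's body presses on something with over 40 N, if the wrist force passes 120 N, or if a joint passes its speed limit or range.

## Working session

There is one attempt and no reset: what is moved stays moved. The work goes in short steps, Python scripts to look and compute and a shell command to move; the robot and the scene stay as the last step left them, time stands still between calls to the robot, and variables do not carry over. Pictures are saved under pics/ and viewed, at most 10 in all, crops included, and the job is handed in when it is done.

```bash
mkdir -p pics
cat > h.py <<'E'
import numpy as np, cv2
from rig import r, optics, silhouettes, pinpoint
def ray(c,px,z):
    K,T=np.array(c["mtx"]),np.array(c["T"])
    d=T[:3,:3]@np.linalg.solve(K,[px[0],px[1],1.]); o=T[:3,3]
    return (o+d*(z-o[2])/d[2])
def proj(c,p):
    K,T=np.array(c["mtx"]),np.array(c["T"])
    q=K@(T[:3,:3].T@(np.array(p)-T[:3,3])); return q[:2]/q[2]
E
python3 - <<'E'
from h import *
np.set_printoptions(precision=1,suppress=True)
H=dict(fixture=0,grip=126,pin_tip=65.5,casting=12,seam_start=62,seam_bend1=62,seam_bend2=62,seam_slope=62,orange_mid=62,blue_mark=62,piston=0,bearing=0,oil_bottle=0,wrench=0,screwdriver=0)
for n in ("top","scene"):
    c=optics.camera(n); cv2.imwrite(f"pics/{n}0.png",c["color"][:,:,::-1]); print(n,np.array(c["T"])[:3,3])
    for k,z in H.items():
        for d in pinpoint(k,n)[:2]: print(k,round(d["score"],2),np.array(d["pixel"]),ray(c,d["pixel"],z))
print(r.get_state())
E
```

```text
top [ 447.3  -35.3 1167.3]
grip 0.66 [275.6 154.3] [651.5 -25.4 126. ]
pin_tip 0.68 [276.8 162. ] [642.6 -28.6  65.5]
pin_tip 0.53 [402.6 238.1] [ 447.8 -367.6   65.5]
casting 0.58 [276.7 198.9] [547.8 -30.8  12. ]
seam_start 0.68 [285.1 172.6] [615.  -51.7  62. ]
seam_start 0.49 [276.7 160.5] [647.3 -28.2  62. ]
seam_bend1 0.7 [285.3 186.7] [576.9 -53.2  62. ]
seam_bend1 0.7 [272.  195.5] [552.2 -18.2  62. ]
seam_bend2 0.7 [285.3 186.7] [576.9 -53.2  62. ]
seam_bend2 0.7 [272.  195.5] [552.2 -18.2  62. ]
seam_slope 0.82 [279.  194.9] [554.4 -36.9  62. ]
seam_slope 0.66 [403.3 236.8] [ 451.3 -370.5   62. ]
orange_mid 0.53 [275.4 206.7] [522.4 -28.1  62. ]
piston 0.86 [123.7 163.5] [638.3 407.4   0. ]
piston 0.69 [277.7 199.1] [548.3 -33.6   0. ]
bearing 0.83 [108.4 216.8] [485.4 442.8   0. ]
oil_bottle 0.8 [429.7 174.1] [ 631.1 -462.9    0. ]
oil_bottle 0.16 [269.2 196.7] [554.5  -9.4   0. ]
wrench 0.84 [402.4 237.5] [ 449.5 -386.7    0. ]
screwdriver 0.93 [428.5 265.4] [ 373.7 -460.2    0. ]
scene [1347.3 -826.5  949.4]
fixture 0.6 [294.3 244.7] [569.7 -29.3  -0. ]
grip 0.54 [313.8 
[... 605 characters left out ...]
3.4  62. ]
piston 0.59 [393.8 194.8] [624.7 426.5   0. ]
bearing 0.68 [363.9 177.1] [474.4 444.7   0. ]
bearing 0.6 [282.  215.9] [434.   47.6  -0. ]
oil_bottle 0.97 [189.5 333.8] [ 629.8 -467.6    0. ]
wrench 0.81 [175.3 282.4] [ 449.5 -391.3    0. ]
screwdriver 0.75 [138.7 280.4] [ 369.2 -462.5    0. ]
{'clock': 1.6, 'joints': array([-1.3,  0. ,  0.1,  1.6,  0. ,  1.4]), 'qd': array([-0.,  0.,  0., -0.,  0.,  0.]), 'joint_efforts': array([ -0. , -33.9,  32. ,   0. ,  -0. ,  -0. ]), 'position': array([ 199. , -485.8,  253.3]), 'tool_rot': array([ 3.1, -0. ,  0.4]), 'wrist_force': array([ 1.7, -0.2,  0.2]), 'torque': array([ 0.,  0., -0.]), 'finger_force': 0.0, 'opening': 1.0029441602416005}
```

Run:
```python
import cv2
a=cv2.imread("pics/top0.png")[130:250,215:345]; b=cv2.imread("pics/scene0.png")[190:290,235:365]
cv2.imwrite("pics/a1.png",cv2.resize(a,None,fx=5,fy=5,interpolation=cv2.INTER_CUBIC))
cv2.imwrite("pics/b1.png",cv2.resize(b,None,fx=6,fy=6,interpolation=cv2.INTER_CUBIC)[:600])
```

```text
(no output)
```

View pics/a1.png

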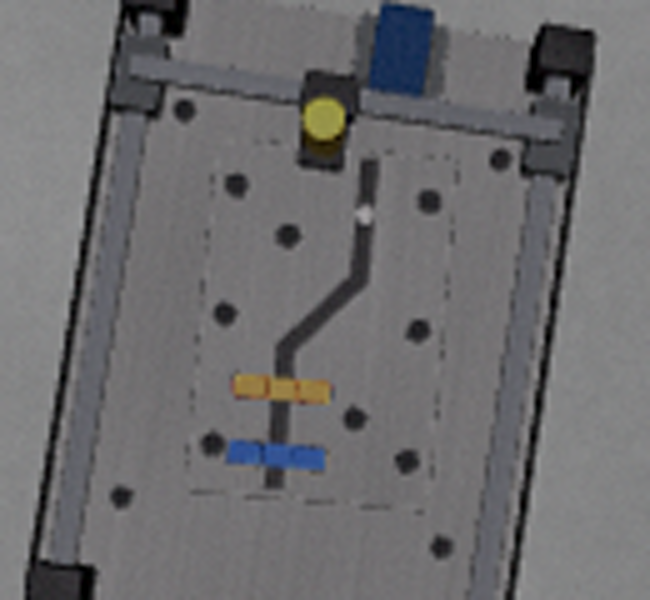

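View pics/b1.png

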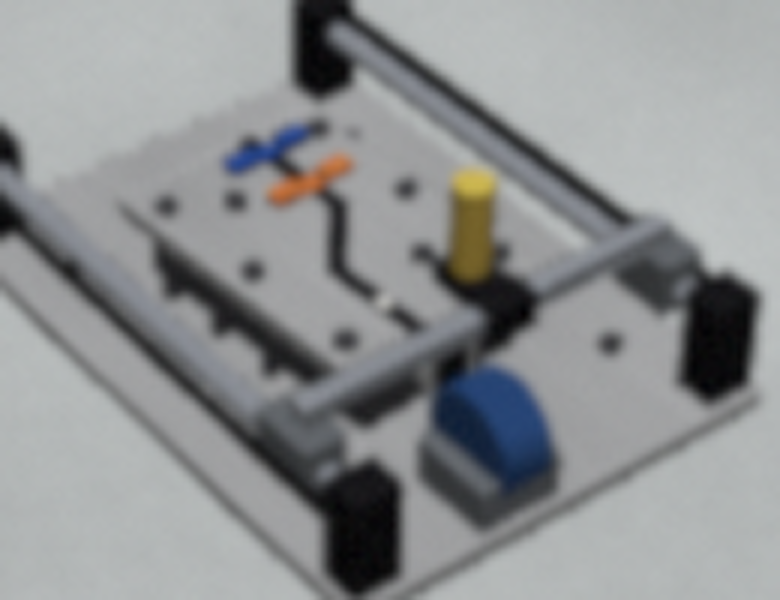

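View pics/top0.png

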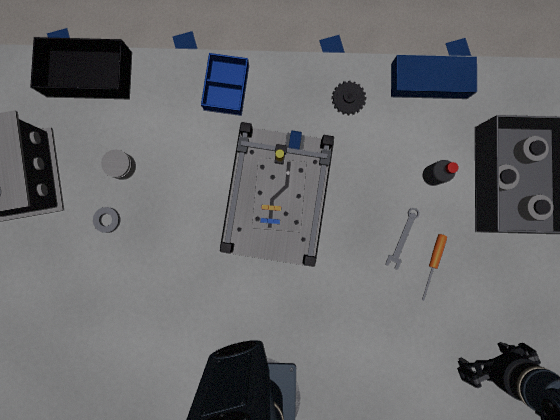

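```bash
cat > fit.py <<'E'
from h import *
from scipy.optimize import least_squares
np.set_printoptions(precision=1,suppress=True)
C={n:optics.camera(n) for n in("top","scene")}
def W(p,x,y,th,s=0):
    c,n=np.cos(th),np.sin(th); return np.array([x+c*p[0]-n*p[1],y+n*p[0]+c*p[1],p[2]])
top={(60,-18):(364,214),(25,-18):(362,280),(-15,18):(285,350),(-90,18):(274,487),(90,-18):(370,160)}
sc={(60,-18):(385,301),(25,-18):(338,268),(-15,18):(338,203)}
f=lambda v,o,k:((np.array(v)+.5)/k-.5+o)
O=[("top",k,f(v,(215,130),5)) for k,v in top.items()]+[("scene",k,f(v,(235,190),6)) for k,v in sc.items()]
def res(q,cams): return np.concatenate([proj(C[n],W((*k,62),*q))-p for n,k,p in O if n in cams])
for cams in (("top",),("scene",),("top","scene")):
    s=least_squares(res,[548,-31,-.1],args=(cams,)); print(cams,s.x[:2],round(s.x[2],4),s.fun)
q=s.x
def inv(p): c,n=np.cos(q[2]),np.sin(q[2]); d=p[:2]-q[:2]; return np.array([c*d[0]+n*d[1],-n*d[0]+c*d[1]])
for nm,n,v,o,k,z in [("orange","top",(282,388),(215,130),5,63),("blue","top",(276,456),(215,130),5,63),("orange","scene",(312,182),(235,190),6,64),("blue","scene",(265,149),(235,190),6,64)]:
    p=ray(C[n],f(v,o,k),z); print(nm,n,p,"casting:",inv(p))
for n in C:
    a=C[n]["color"]; hsv=cv2.cvtColor(a,cv2.COLOR_RGB2HSV)
    m=cv2.inRange(hsv,(24,110,60),(34,255,255))
    if n=="top": m[:145]=0;m[165:]=0;m[:,:265]=0;m[:,295:]=0
    else: m[:210]=0;m[245:]=0;m[:,:300]=0;m[:,330:]=0
    ys,xs=np.nonzero(m); print(n,"yellow",len(xs),xs.mean(),ys.mean(),xs.min(),xs.max(),ys.min(),ys.max())
p=f((323,118),(215,130),5);print("grip top",ray(C["top"],p,146)); p=f((474,180),(235,190),6);print("grip scene",ray(C["scene"],p,146))
# rails: crossbar ends, yaw of fixture
print("fixture rail R:",ray(C["top"],f((533,185),(215,130),5),70)-ray(C["top"],f((490,540),(215,130),5),70))
print("fixture rail L:",ray(C["top"],f((133,120),(215,130),5),70)-ray(C["top"],f((64,545),(215,130),5),70))
E
python3 fit.py
```

```text
('top',) [556.2 -37. ] -0.0587 [ 0.2  0.3 -0.5 -0.   0.3 -0.4  0.   0.1 -0.1  0.1]
('scene',) [554.9 -35.1] -0.0488 [ 0.   0.1 -0.  -0.  -0.  -0.1]
('top', 'scene') [556.1 -36.6] -0.0569 [ 0.   0.3 -0.6 -0.   0.1 -0.3 -0.   0.2 -0.3  0.1 -0.2  0.5 -0.2  0.4
 -0.   0.3]
orange top [520.7 -16.4  63. ] casting: [-36.5  18.2]
blue top [484.3 -14.2  63. ] casting: [-73.   18.3]
orange scene [520.7 -15.6  64. ] casting: [-36.5  19. ]
blue scene [482.6 -13.3  64. ] casting: [-74.6  19.1]
top yellow 62 279.30645161290323 153.16129032258064 275 283 149 157
scene yellow 23 313.39130434782606 220.56521739130434 311 316 219 222
grip top [650.6 -34.5 146. ]
grip scene [649.9 -34.4 146. ]
fixture rail R: [189.8 -19.    0. ]
fixture rail L: [228. -29.   0.]
```

```bash
python3 -m handwheel '[[0.0854,[0.03,0.03,0],5],[0.0854,[0.038,0.038,-0.005],5],[0.0854,[0.038,0.038,-0.005],5],[0.0854,[0.038,0.038,-0.005],5],[0.0854,[0.038,0.038,-0.005],5],[0.0854,[0.038,0.038,-0.005],5],[0.0854,[0.038,0.038,-0.005],5],[0.0854,[0.038,0.038,-0.005],5],[0.0854,[0.038,0.038,-0.005],5],[0.0854,[0.038,0.038,-0.005],5],[0.0854,[0.038,0.038,-0.005],5],[0.0854,[0.041,0.041,-0.005],5]]' 60; python3 -c "
from rig import r
print(r.get_state())"
```

```text
clock: 3.2
position: [651.2, -33.7, 198.2]
tool_rot: [3.141, 0.0, 1.439]
wrist_force: [0.9, -0.8, 0.8]
opening: 1.003
finger_force: 0.0
{'clock': 3.2, 'joints': array([-1.54240958e-01,  3.81033177e-01,  3.77248839e-01,  1.56647737e+00,
       -3.94905467e-04,  1.54880950e+00]), 'qd': array([ 0.60778032,  0.8271387 ,  0.96446365,  0.1184234 , -0.00114488,
       -0.08439665]), 'joint_efforts': array([ -0.4280377 , -49.3144083 ,  28.86524856,   0.23783832,
         0.13476344,   0.0588283 ]), 'position': array([651.1608843 , -33.65326268, 198.24447424]), 'tool_rot': array([3.14106684e+00, 4.06563649e-04, 1.43854198e+00]), 'wrist_force': array([ 0.86195576, -0.75668959,  0.81722808]), 'torque': array([-0.05485367, -0.065336  , -0.01477109]), 'finger_force': 0.0, 'opening': 1.0026040455988963}
```

```bash
python3 -m handwheel '[[0.0854,[0,0,0],0],[0.0854,[0,0,-0.02],0],[0.0854,[0,0,-0.02],0],[0.0854,[0,0,-0.02],0],[0.0854,[0,0,-0.009],0],[0.0854,[0,0,0],0],[0.04,[0,0,0],0],[0.03,[0,0,0],0],[0.015,[0,0,0],0],[0.015,[0,0,0],0],[0.015,[0,0,0],0],[0.015,[0,0,0],0]]' 60
python3 - <<'E'
from h import *
for n,(o,k,w,h) in dict(top=((235,120),6,110,100),scene=((245,170),6,120,100)).items():
    c=optics.camera(n); cv2.imwrite(f"pics/{n}2.png",c["color"][:,:,::-1]); a=c["color"][o[1]:o[1]+h,o[0]:o[0]+w,::-1]
    cv2.imwrite(f"pics/{n}2c.png",cv2.resize(a,None,fx=k,fy=k,interpolation=cv2.INTER_CUBIC))
print(r.get_state())
E
```

```text
clock: 4.7
position: [649.6, -34.7, 130.1]
tool_rot: [-3.141, 0.0, 1.436]
wrist_force: [-3.6, 0.9, 5.0]
opening: 0.239
finger_force: 59.1
{'clock': 4.8, 'joints': array([-1.56367114e-01,  3.82908530e-01,  2.44373257e-01,  1.43256414e+00,
       -9.59087514e-05,  1.54911580e+00]), 'qd': array([-8.44454043e-05,  1.15074249e-04, -6.45331196e-04, -6.12623118e-04,
       -1.56345326e-04, -6.19030812e-04]), 'joint_efforts': array([-1.31093077e-01, -4.32848632e+01,  3.10840952e+01, -1.64422575e+00,
        5.99200465e-02, -1.72954165e-03]), 'position': array([649.66480593, -34.724526  , 130.07869299]), 'tool_rot': array([-3.14128756e+00,  8.93156939e-05,  1.43610976e+00]), 'wrist_force': array([-3.01931766,  0.93445021,  5.16296186]), 'torque': array([ 0.11244585,  0.85504694, -0.02508314]), 'finger_force': 59.05787408351898, 'opening': 0.24200073275056652}
```

View pics/scene2c.png

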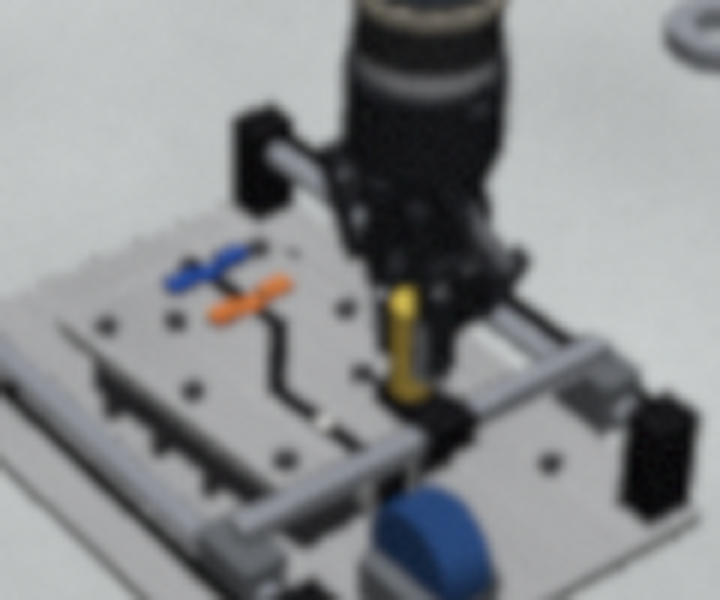

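```bash
python3 -m handwheel '[[0.015,[-0.0035,-0.0023,0],0],[0.015,[-0.0035,-0.0023,0],0],[0.015,[-0.0035,-0.0023,0],0],[0.015,[-0.0035,-0.0023,0],0],[0.015,[-0.0035,-0.0023,0],0],[0.015,[-0.0035,-0.0023,0],0],[0.015,[-0.0035,-0.0023,0],0],[0.015,[-0.0035,-0.0024,0],0],[0.015,[-0.0035,-0.0024,0],0],[0.015,[-0.0032,-0.0024,0],0],[0.015,[0,0,0],0],[0.015,[0,0,0],0]]' 60
python3 - <<'E'
from h import *
for n,(o,k,w,h) in dict(top=((235,120),6,110,100),scene=((245,170),6,120,100)).items():
    c=optics.camera(n); cv2.imwrite(f"pics/{n}3.png",c["color"][:,:,::-1]); a=c["color"][o[1]:o[1]+h,o[0]:o[0]+w,::-1]
    a=cv2.resize(a,None,fx=k,fy=k,interpolation=cv2.INTER_CUBIC)
    p=proj(c,(615,-58,62)); cv2.circle(a,tuple(int(v) for v in (p-np.array(o)+.5)*k),5,(0,0,255),1)
    p=proj(c,(615,-58,146)); cv2.circle(a,tuple(int(v) for v in (p-np.array(o)+.5)*k),5,(255,0,255),1)
    cv2.imwrite(f"pics/{n}3c.png",a)
E
```

```text
clock: 6.3
position: [615.7, -58.8, 130.1]
tool_rot: [3.14, 0.001, 1.436]
wrist_force: [3.4, -0.3, 5.8]
opening: 0.241
finger_force: 59.1
```

View pics/scene3c.png

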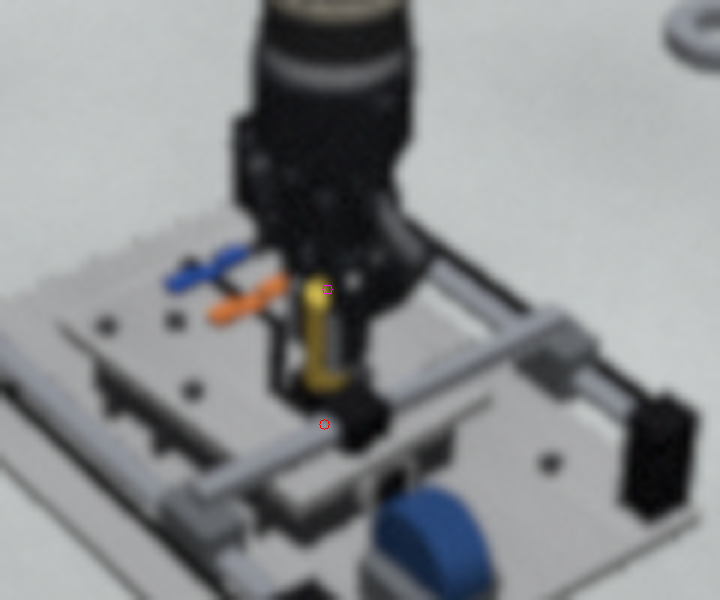

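Run:
```python
from h import *
c=optics.camera("scene")
def edge(fn,cx,cy):
    a=cv2.imread(fn).astype(float); s=(a[:,:,1]-a[:,:,0])  # yellow: G-B
    E=[]
    for y in range(cy,cy+9):
        row=s[y,cx-12:cx+3]; h=row.max()/2; i=np.argmax(row>h); E.append(cx-12+i-1+(h-row[i-1])/(row[i]-row[i-1]))
    col=s[cy-12:cy+5,cx-1]; h=col.max()/2; i=np.argmax(col>h)
    return np.mean(E), cy-12+i-1+(h-col[i-1])/(col[i]-col[i-1])
for fn,cx,cy,P in [("pics/scene0.png",313,222,(650.3,-34.5)),("pics/scene2.png",312,222,(649.7,-34.7)),("pics/scene3.png",297,221,(615.7,-58.8))]:
    print(fn,edge(fn,cx,cy),proj(c,(*P,146)))
for d in((1,0),(0,1)): print(proj(c,(615+d[0],-58+d[1],146))-proj(c,(615,-58,146)))
```

```text
pics/scene0.png (np.float64(310.348313997227), np.float64(218.05263157894737)) [313.66293958 219.66970483]
pics/scene2.png (np.float64(309.57432516059936), np.float64(217.55405405405406)) [313.46091022 219.60782082]
pics/scene3.png (np.float64(293.82254261036877), np.float64(216.34375)) [299.02956482 218.00241665]
[0.24929956 0.15098224]
[ 0.24390116 -0.14664177]
```

View pics/top3c.png

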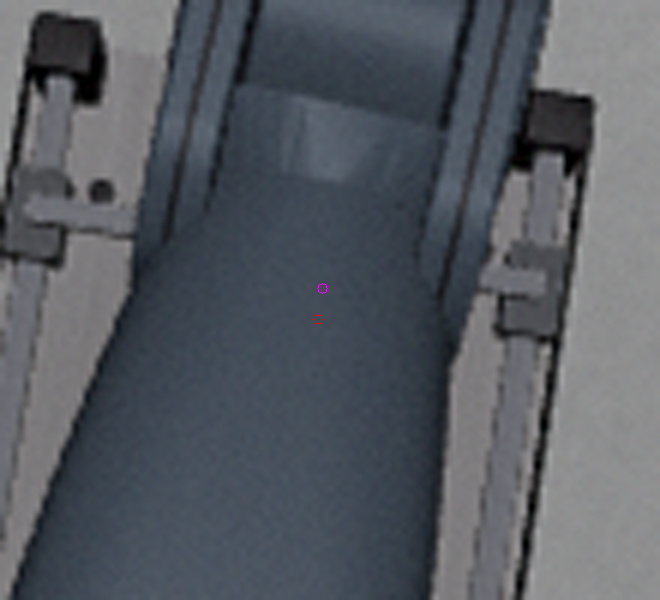

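Run:
```python
import cv2,numpy as np
# shift of carriage block (right, near scene camera) and head between scene2 and scene3; print yellow rows
for fn,cx in(("pics/scene0.png",313),("pics/scene2.png",312),("pics/scene3.png",297)):
    a=cv2.imread(fn).astype(int)
    for y in(222,226,230): print(fn,y,(a[y,cx-7:cx+8,1]-a[y,cx-7:cx+8,0]).tolist(), a[y,cx-7:cx+8,1].tolist())
```

```text
pics/scene0.png 222 [-1, -1, 0, 6, 24, 61, 78, 82, 83, 80, 64, 28, 7, 0, -1] [162, 158, 155, 139, 118, 122, 139, 147, 148, 143, 135, 139, 160, 173, 180]
pics/scene0.png 226 [-2, -1, 0, 6, 18, 41, 53, 55, 55, 53, 36, 11, 1, -2, -1] [161, 161, 157, 139, 109, 92, 94, 96, 98, 97, 98, 121, 145, 155, 158]
pics/scene0.png 230 [-1, -1, 1, 9, 26, 47, 53, 56, 55, 54, 36, 11, 1, 0, -2] [132, 148, 152, 128, 100, 91, 93, 97, 96, 95, 92, 100, 109, 122, 141]
pics/scene2.png 222 [-1, -1, -2, 0, 16, 47, 69, 76, 63, 34, 7, -1, -2, -3, -2] [155, 140, 99, 57, 49, 84, 121, 136, 115, 72, 34, 21, 21, 22, 21]
pics/scene2.png 226 [-2, -2, -1, -1, 12, 39, 50, 48, 28, 6, -1, -3, -2, -2, -2] [169, 158, 119, 67, 46, 70, 88, 91, 81, 72, 66, 44, 27, 23, 27]
pics/scene2.png 230 [-2, -2, -2, 0, 10, 29, 47, 48, 23, 2, -3, -1, -2, -3, -2] [131, 137, 151, 153, 128, 101, 94, 94, 77, 70, 62, 43, 27, 27, 40]
pics/scene3.png 222 [-1, -2, 0, -3, 1, 18, 41, 51, 45, 20, 2, -2, -1, -2, -2] [84, 105, 97, 76, 50, 48, 74, 91, 89, 73, 54, 38, 25, 18, 23]
pics/scene3.png 226 [-2, -3, -2, -1, 2, 15, 39, 50, 39, 13, 1, -2, -2, -2, -3] [74, 41, 55, 83, 75, 63, 76, 88, 84, 78, 75, 57, 32, 22, 23]
pics/scene3.png 230 [-2, -2, -2, -1, 1, 14, 37, 50, 38, 12, 1, -1, 0, -1, -3] [63, 44, 86, 132, 135, 110, 95, 91, 82, 75, 75, 60, 41, 37, 44]
```

```bash
python3 -m handwheel '[[0.015,[-0.0025,0.0002,0],0],[0.015,[-0.0025,0.0002,0],0],[0.015,[-0.0025,0.0002,0],0],[0.015,[-0.0025,0.0002,0],0],[0.015,[-0.0025,0.0002,0],0],[0.015,[-0.0025,0.0002,0],0],[0.015,[-0.0025,0.0002,0],0],[0.015,[-0.0025,0.0002,0],0],[0.015,[-0.0025,0.0002,0],0],[0.015,[-0.0025,0.0002,0],0],[0.015,[-0.0025,0.0002,0],0],[0.015,[-0.0025,0.0002,0],0]]' 60
```

```text
clock: 7.95
position: [586.2, -56.0, 130.1]
tool_rot: [3.139, 0.0, 1.436]
wrist_force: [5.5, -0.6, 5.0]
opening: 0.244
finger_force: 59.2
```

```bash
python3 -m handwheel '[[0.015,[-0.0028,-0.0001,0],0],[0.015,[-0.0028,-0.0001,0],0],[0.015,[-0.0018,0.0018,0],0],[0.015,[-0.0018,0.0018,0],0],[0.015,[-0.0018,0.0018,0],0],[0.015,[-0.0018,0.0018,0],0],[0.015,[-0.0018,0.0018,0],0],[0.015,[-0.0018,0.0018,0],0],[0.015,[-0.0018,0.0018,0],0],[0.015,[-0.0018,0.0018,0],0],[0.015,[-0.0018,0.0018,0],0],[0.015,[-0.0018,0.0018,0],0]]' 60
python3 - <<'E'
from h import *
c=optics.camera("scene"); o=np.array((235,170)); k=6
a=cv2.resize(c["color"][170:270,235:365,::-1],None,fx=k,fy=k,interpolation=cv2.INTER_CUBIC)
p=r.get_state()["position"]; print(p)
for z in(62,94,146): q=(proj(c,(p[0],p[1],z))-o+.5)*k; cv2.circle(a,tuple(int(v) for v in q),5,(0,0,255),1)
for s in((580,-56),(542.1,-17.8),(520.7,-16.4)): q=(proj(c,(*s,62))-o+.5)*k; cv2.circle(a,tuple(int(v) for v in q),4,(255,0,255),1)
cv2.imwrite("pics/s4.png",a)
E
```

```text
clock: 9.45
position: [562.9, -38.7, 130.1]
tool_rot: [3.138, 0.001, 1.436]
wrist_force: [6.1, -1.9, 4.6]
opening: 0.243
finger_force: 59.2
[562.69700284 -38.41481964 130.08102656]
```

View pics/s4.png

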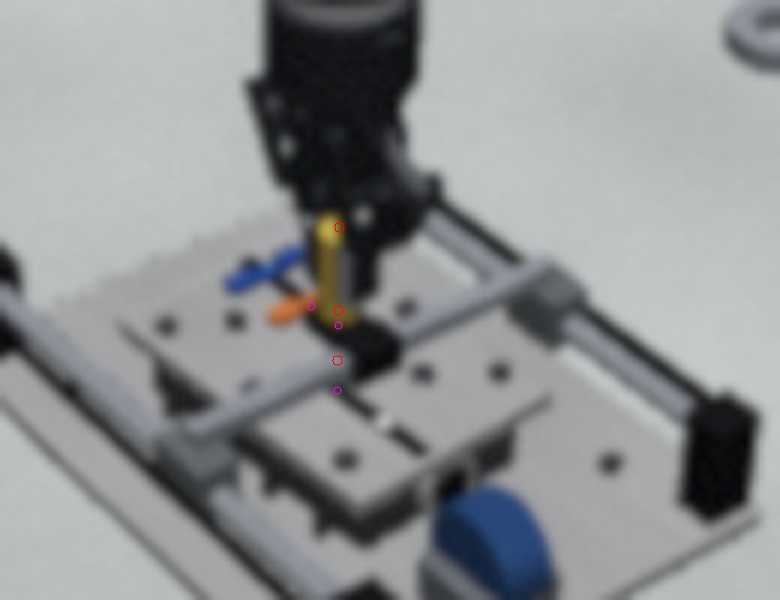

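```bash
python3 -m handwheel '[[0.015,[-0.0018,0.0018,0],0],[0.015,[-0.0019,0.0019,0],0],[0.015,[-0.0019,0.0019,0],0],[0.015,[-0.0019,0.0019,0],0],[0.015,[-0.0019,0.0019,0],0],[0.015,[-0.0019,0.0019,0],0],[0.015,[-0.0019,0.0019,0],0],[0.015,[-0.0019,0.0019,0],0],[0.015,[-0.0019,0.0019,0],0],[0.015,[-0.0019,0.0019,0],0],[0.015,[-0.0019,0.0017,0],0],[0.015,[0,0,0],0]]' 60
```

```text
clock: 11.0
position: [542.2, -17.9, 130.0]
tool_rot: [3.138, 0.001, 1.436]
wrist_force: [5.8, -0.7, 4.0]
opening: 0.242
finger_force: 59.2
```

```bash
python3 -m handwheel '[[0.015,[-0.0018,0.0001,0],0],[0.015,[-0.0024,0.0002,0],0],[0.015,[-0.0024,0.0002,0],0],[0.015,[-0.0024,0.0002,0],0],[0.015,[-0.0024,0.0002,0],0],[0.015,[-0.0024,0.0002,0],0],[0.015,[-0.0024,0.0002,0],0],[0.015,[-0.0024,0.0001,0],0],[0.015,[-0.0024,0.0001,0],0],[0.015,[-0.001,0,0],0],[0.015,[0,0,0],0],[0.015,[0,0,0],0]]' 60
python3 - <<'E'
from h import *
c=optics.camera("scene"); o=np.array((235,170)); k=6
a=cv2.resize(c["color"][170:270,235:365,::-1],None,fx=k,fy=k,interpolation=cv2.INTER_CUBIC)
p=r.get_state()["position"]; print(p)
for z in(62,94,146): q=(proj(c,(p[0],p[1],z))-o+.5)*k; cv2.circle(a,tuple(int(v) for v in q),5,(0,0,255),1)
cv2.imwrite("pics/s5.png",a)
E
```

```text
clock: 12.5
position: [520.6, -16.2, 130.1]
tool_rot: [3.137, 0.0, 1.436]
wrist_force: [6.9, -0.2, 4.1]
opening: 0.238
finger_force: 59.2
[520.60127565 -16.25507371 130.07546666]
```

View pics/s5.png

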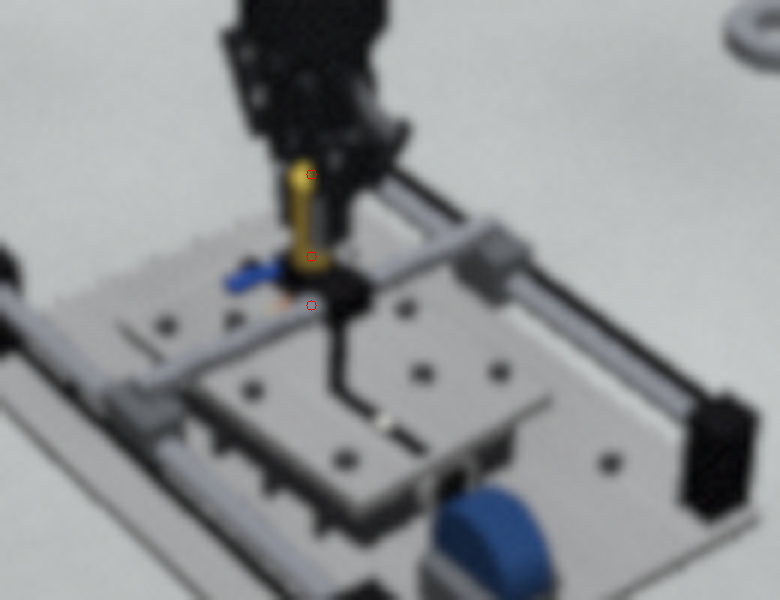

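```bash
python3 -m handwheel '[[0.015,[0,0,0],0],[0.015,[0,0,0],0],[0.015,[0,0,0],0],[0.015,[0,0,0],0],[0.015,[0,0,0],0],[0.015,[0,0,0],0],[0.015,[0,0,0],0],[0.015,[0,0,0],0],[0.015,[0,0,0],0],[0.015,[0,0,0],0]]' 60 && python3 -c "
from rig import r
print(r.hand_in())"
```

```text
clock: 13.8
position: [520.6, -16.2, 130.0]
tool_rot: [3.137, 0.0, 1.436]
wrist_force: [6.6, -0.7, 4.4]
opening: 0.239
finger_force: 59.2
the job is handed in; nothing more can be done
None
```

The follower was drawn along the seam from the white dot round both bends to the orange mark and is held there by the gripper at about 59 N. The tool's measured position is within about 1 mm of the mark as I measured it. I handed the job in at 13.8 s; no verdict came back.

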